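Set a grommet barrel on the horn press and hold the lever

TASK

Set the end barrel of the cobalt blue grommet strip on the green bench press: pick up the strip's aluminium carrier by its black tab, hook it over the press's steel horn in front of the head with its barrel end towards the column, slide it in until its outer end meets the yellow ring, so that the end barrel stands under the punch, and let go of it. Then bring the red lever down until it is level (30 degrees) and keep it pressed there, because the nylon springs back when released: finish while still holding the lever level, and at no time push it more than 10 degrees below level. Leave the white butt cap, the chrome swivel clamp and the jar of grommets where they are.

Things in the scene. Friction and masses are not known exactly. Their poses are not given: they have to be found in the camera images.
- press: green cast bench press, fixed. Origin on the counter straight below the punch; y along the horn from column to free end, x away from the robot, z up. In mm: base plate 120 x 250 x 18 (y -190 to 60), column y -180 to -120, 216 high, arm from it at z 170-215 to the head over the punch: 54 (x) by 50 (y), z 150-216
- horn_tip (a point): centre of the horn's free end. The horn is a round steel rail, 16 mm in diameter, axis 90 mm above the counter, along press y from the column to this point 225 mm from the punch axis; nothing above or under it more than 60 mm out from the punch. A yellow ring is painted round it 135 to 139 mm out from the punch axis. Axes as the press
- press_punch (a point): point on the punch axis, 105 mm above the counter, where the foot of the end barrel must stand. The punch's spring foot (steel sleeve, 22 mm outside) hangs below the head, lower face 123 mm above the counter with the lever up; it sinks 50 mm per rad of lever and meets the strip of a hooked carrier at 0.36 rad. Axes as the press
- press_lever_grip (a point): middle of the upper face of the lever's red grip (90 mm along the lever, 30 wide, 18 thick), 130 mm from the pivot; moves with the lever. Pivot at press x -32, y 0, z 190 mm, axis along y; the lever points from it to press -x, towards the robot. Up, it leans 30 degrees above level and this point is 263 mm above the counter, the grip's end 290 mm; level, 199 mm
- press_lever (a joint): lever angle in rad: 0 up (30 degrees above level), 0.524 level, grows as it is pressed down; hard stop at 0.75. A return spring always lifts it; about 14 to 15 N downwards at the middle of the grip hold it level on a carrier
- press_foot (a joint): how far the spring foot is pushed back into its ram, m: 0 while it hangs free, about 0.008 with the lever level on a well placed carrier (the spring then presses the strip with about 6 N)
- carrier_grip (a point): centre of the black grip tab (12 mm thick in x, 40 long in y, 40 high) of the loose 170 g strip carrier, 64 mm above the carrier's lower edge and 25 mm from its outer end; 122 mm above the counter when hooked on the horn. Axes: x across, y along from barrel end to outer (tab) end, z up; hooked rightly they are parallel to the press axes
- carrier_barrel (a point): foot of the end barrel (7 mm high, 5 mm across) of the blue strip on the carrier, 110 mm from carrier_grip towards -y, 15 mm from the barrel end. The carrier is an inverted aluminium channel 150 mm long, 29 wide, 21 clear inside, lips spread to 37 at the bottom; roof inside 40, outside 44, this point 47 mm above its lower edge. Hooked, the roof rests on the rail
- butt_cap: white racquet butt cap, 43 mm in diameter, 34 mm high, loose; origin at its underside. To be left alone
- swivel_clamp: chrome swivel clamp on a round foot 52 mm in diameter, 75 mm high, loose; origin at its underside. To be left alone
- grommet_jar: clear jar with a blue cap, 48 mm in diameter, 55 mm high, loose; origin at its underside. To be left alone

How it is judged:
On the way, in this order (a step that is already met when the one before it is completed fails the run):
1. the carrier is hooked over the horn, outside the head (y of carrier_barrel in the frame of press_punch above 0.015 m and x of carrier_barrel in the frame of press_punch between -0.006 and 0.006 m and z of carrier_barrel in the frame of press_punch between -0.005 and 0.005 m and z of carrier_grip in the frame of press_punch below 0.023 m and y of carrier_grip in the frame of press_punch below 0.22 m), for 0.1 s.
2. the carrier is slid in to the mark and let go (y of carrier_barrel in the frame of press_punch between -0.004 and 0.004 m and contact force between the fingers and carrier below 0.1 N), for 0.1 s.
3. the lever is brought level on the strip (value of joint press_lever between 0.436 and 0.611 rad and value of joint press_foot above 0.0015 m), for 0.5 s.
At the end, for the whole second after the job is handed in: The robot is still pressing the lever, which stands level within 5 degrees, with the spring foot pressed on the strip; the carrier hangs released on the horn with its end barrel within 4 mm of the punch along the horn (all of step 2 and all of step 3 and x of carrier_barrel in the frame of press_punch between -0.006 and 0.006 m and z of carrier_barrel in the frame of press_punch between -0.005 and 0.005 m and angle between carrier_grip's own z axis and vertical below 0.2 rad and contact force between any of the fingers, the arm and press_lever above 3 N); the arm keeps its last pose, push and grip.
It fails at once if the lever is pushed more than 10 degrees below level, which splits the barrel (value of joint press_lever above 0.698 rad).
It fails at once if a bystander is displaced by more than 20 mm (distance of any of butt_cap, swivel_clamp, grommet_jar from where it was at the start of the episode above 0.02 m).
It fails at once if a bystander is tipped over (angle between any of butt_cap, swivel_clamp, grommet_jar's own z axis and vertical above 0.6 rad).
It also fails if it takes over 58 s, if anything falls off the work surface, if the arm or the gripper's body presses on something with over 40 N, if the wrist force passes 120 N, or if a joint passes its speed limit or range.

ROBOT

A 7-joint arm with a two-finger parallel gripper is mounted at the origin on the work surface. World frame = base frame: x ahead of the robot, y to its left, z up, the work surface at z = 0. Lengths are in m, angles in rad, forces in N, time in s.
With the tool pointing down it reaches from about 0.35 to 0.9 m from the base axis. Payload 19.9 kg.
Tool frame: the origin (TCP) lies between the finger pads; the fingertips stand 25 mm ahead of it and the grasp point (between the pads) lies 6 mm ahead of it; z points along the fingers, y is the line along which they close (so a half turn about z gives the same grasp; the last joint's range is limited). The gripper opens to 85 mm and grips with 20 to 120 N. Pads are 22 mm wide; open, the fingers measure 114 mm over their backs; the gripper's body (76 mm by 85 mm) begins 54 mm behind the grasp point. The pads swing forward as they close: fully open they stand 13 mm farther back than shut.
Start: joints at [-1.167, 0.417, -0.01, 1.614, 0.005, 1.111, -0.053], TCP at [0.269, 0.564, 0.256] pointing down, gripper open.
Joint ranges: [-2.81, 2.81], [-0.39, 2.02], [-1.27, 1.25], [0.06, 2.57], [-1.19, 4.33], [0.19, 2], [-2.82, 2.82]. Speed limits (rad/s): [1.89, 1.89, 2.39, 2.39, 3.01, 3.01, 3.01].

INTERFACE

Orientations are given as [roll, pitch, yaw] about the fixed x, y, z axes, in that order (R = Rz(yaw) Ry(pitch) Rx(roll)).
In Python, from plant import * gives the robot as it stands.
- The arm moves only by the tool jog_arm, never from a script. Its argument "plan" is a list of rows, each an object with "claw": the closure, from 0 (fully open) to 1 (shut); "xyz": the shift along the tool's x, y, z each as a share of 0.1 m, from -1 to 1, a list of three; "turn": the turn, a rotation vector about the tool's x, y, z each as a share of 60 degrees, from -1 to 1, a list of three. In form: [{"claw": claw, "xyz": [tx, ty, tz], "turn": [ax, ay, az]}, ...]. A call has exactly 5 rows; each row is the pose to reach, as a shift and turn from the pose commanded when the call began, along the tool's axes at that moment; what a row does not reach only later rows make up. A row lasts 1/10 s, in which the tool goes at most 50 mm and 8.59 degrees, less where a joint would pass 70% of its speed; a pose out of reach is approached as far as the arm can. A call with a number of a shift or a turn outside -1 to 1 is refused whole. A call with a gripper value outside its range is refused whole. The fingers move at their own pace and stop on an object; the grip force is fixed at half the most. Time passes only in rows, so rows that repeat a pose let the fingers close, or fill a call up. It gives the time, the measured TCP pose, the force, the opening and the grip force at its end, in the units of the state.
- get_state(): the state, without advancing time (a new reading comes with each control period).
- capture(name): name is "scene" or "side" or "wrist"; returns the picture (384x512x3 uint8, blue, green, red); there is no depth.
- camera_model(name): a dict with "intrinsics" (3x3 intrinsics, pixels), "R" (3x3) and "t" (3): a world point X has camera coordinates R X + t; the wrist camera has in their place "tool_from_camera" (4x4, takes a point from camera to tool coordinates, whose origin is the TCP and whose axes are the flange's). Camera axes: x right, y down, z forward; pixel columns grow to the right and rows downward; lengths in m; the calibration is good to about 2 mm. A picture is of the moment at which its call begins: read the wrist's pose just before it. camera_model takes no time and is no camera call.
- sign_off(): hands the job in; it is judged then, once.
Trained networks look in the newest picture that a camera, given by its name, has taken for a name from the list of things; names that differ only in an ending like _2 or _b are one class to them, and where a whole thing is asked for, a point or a joint stands for the part that bears it (a point fixed in the world has none). Each returns a list of dicts, best first, with "confidence" (0 to 1); they miss things now and then, are a little off and sometimes report something else, mostly with a low value. They report only what shows in the picture. A call takes as long as a camera call.
- silhouettes(camera, query): "pixels" (384x512 bool, what is visible of it).
- spot_point(camera, query): "position" ([x, y, z] in m, in world coordinates, good to about 4 mm: a listed point, or the origin of a listed thing).
The state is a dict: "time": time; "joint_pos": joint angles; "joint_velocities": joint speeds; "joint_torque": joint torques, N m; "eef_pos": TCP position; "eef_rot": TCP orientation; "wrist_force": force on the tool from outside, world axes, zero at the start; "torque": the same for the moment, N m; "opening": finger opening in m; "grip_force": force on a finger pad.
Only numpy, scipy, OpenCV 4.12 (cv2) and the standard library are available. Lean on these libraries where they do the work, as an engineer would, in place of code of your own. Each camera call takes 0.05 s, during which the arm holds its last target. There are 200 camera calls.

## Working session

There is one attempt and no reset: what is moved stays moved. The work goes in short steps, Python scripts to look and compute and a tool call to move; the robot and the scene stay as the last step left them, time stands still between calls to the robot, and variables do not carry over. Pictures are saved under pics/ and viewed, at most 10 in all, crops included, and the job is handed in when it is done.

Besides the shell and the picture viewer there is one more tool, called after ">>>" in YAML: its name, and indented under it one key for each argument. jog_arm: Moves the arm, as the interface text tells. Its arguments: {"type":"object","properties":{"plan":{"type":"array"}},"required":["plan"]}

```bash
ls; mkdir -p pics
cat > h.py <<'E'
from plant import *
import numpy as np, cv2
from scipy.spatial.transform import Rotation as Rn
np.set_printoptions(precision=4,suppress=True)
def st(): 
    s=get_state(); print(s['time'],s['eef_pos'],s['eef_rot'],'F',s['wrist_force'],'op',s['opening'],s['grip_force']); return s
def spots(cam,names):
    for n in names:
        r=spot_point(cam,n)
        print(cam,n,[(np.array(d['position']).round(4),round(d['confidence'],2)) for d in r[:2]])
E
python3 - <<'E'
from h import *
s=st()
for c in ('scene','side'):
    im=capture(c); cv2.imwrite(f'pics/{c}0.png',im)
    spots(c,['horn_tip','press_punch','press_lever_grip','carrier_grip','carrier_barrel','press'])
    m=camera_model(c); print(m['R'],m['t'],m['intrinsics'])
E
```

```text
pics
0.0 [0.2688 0.5639 0.2557] [-3.1404  0.0001  2.6969] F [-0.2866 -0.6558  0.2349] op 0.08564908529057882 0.0
scene horn_tip [(array([0.5826, 0.1502, 0.0903]), 0.59)]
scene press_punch [(array([ 0.6289, -0.0724,  0.1059]), 0.74)]
scene press_lever_grip [(array([ 0.491 , -0.0979,  0.2598]), 0.75)]
scene carrier_grip [(array([0.4724, 0.3302, 0.0611]), 0.75)]
scene carrier_barrel [(array([0.4872, 0.2188, 0.0452]), 0.95)]
scene press [(array([ 0.6292, -0.0714, -0.0003]), 0.97)]
[[-0.9011  0.4336  0.0018]
 [ 0.2974  0.6211 -0.7251]
 [-0.3155 -0.6529 -0.6886]] [ 0.545  -0.0587  1.3727] [[352.488    0.     254.7655]
 [  0.     352.488  191.4602]
 [  0.       0.       1.    ]]
side horn_tip [(array([0.5847, 0.1482, 0.0887]), 0.75)]
side press_punch [(array([ 0.6266, -0.0722,  0.1033]), 0.55)]
side press_lever_grip [(array([ 0.49  , -0.1002,  0.2641]), 0.57), (array([ 0.4565, -0.3607,  0.0049]), 0.4)]
side carrier_grip [(array([0.4745, 0.3312, 0.0625]), 0.94)]
side carrier_barrel [(array([0.4822, 0.2205, 0.0442]), 0.98)]
side press [(array([ 0.6296, -0.0702, -0.0009]), 0.95)]
[[ 0.9681 -0.2505 -0.0019]
 [-0.17   -0.6516 -0.7393]
 [ 0.1839  0.716  -0.6734]] [-0.5809  0.237   1.0117] [[389.0348   0.     253.9242]
 [  0.     389.0348 194.3521]
 [  0.       0.       1.    ]]
```

View pics/scene0.png

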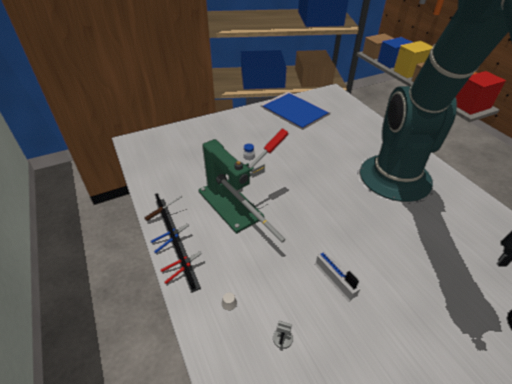

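View pics/side0.png

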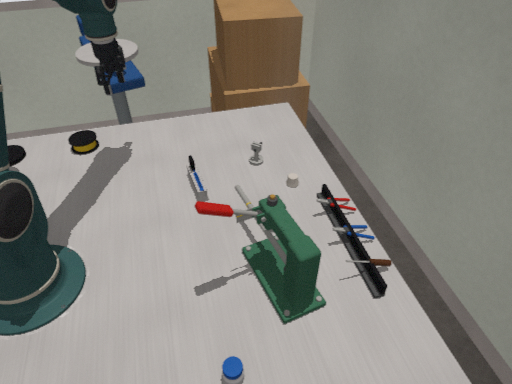

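Run:
```python
from h import *
for c in ('scene','side'): spots(c,['butt_cap','swivel_clamp','grommet_jar'])
print(camera_model('wrist'))
```

```text
scene butt_cap [(array([ 0.6269, -0.0771,  0.1025]), 0.75), (array([0.7885, 0.2167, 0.0004]), 0.6)]
scene swivel_clamp [(array([0.7078, 0.3679, 0.0006]), 0.91)]
scene grommet_jar [(array([ 0.4613, -0.3629,  0.0015]), 0.6)]
side butt_cap [(array([0.791 , 0.218 , 0.0006]), 0.64)]
side swivel_clamp [(array([ 0.7006,  0.3737, -0.0037]), 0.79)]
side grommet_jar [(array([ 0.457 , -0.3579,  0.0024]), 0.68)]
{'intrinsics': array([[279.1552,   0.    , 255.8053],
       [  0.    , 279.1552, 190.974 ],
       [  0.    ,   0.    ,   1.    ]]), 'tool_from_camera': array([[ 0.0018, -0.9479, -0.3185,  0.0824],
       [ 1.    ,  0.0014,  0.0014,  0.0008],
       [-0.0009, -0.3185,  0.9479, -0.1182],
       [ 0.    ,  0.    ,  0.    ,  1.    ]])}
```

The scene picture shows the carrier upright near (337,273) with its tab at (350,280). The horn tip is at (283,238) and the lever grip at (275,140); the clamp (283,335) and cap (229,300) stand clear. Both views agree and the heights fit, so I'm moving over the tab.

>>> jog_arm:
  plan:
    - {"claw":0,"xyz":[-0.33,-0.14,0],"turn":[0,0,0.14]}
    - {"claw":0,"xyz":[-0.66,-0.28,0],"turn":[0,0,0.28]}
    - {"claw":0,"xyz":[-1,-0.43,0],"turn":[0,0,0.42]}
    - {"claw":0,"xyz":[-1,-0.43,0],"turn":[0,0,0.56]}
    - {"claw":0,"xyz":[-1,-0.43,0],"turn":[0,0,0.7]}

```text
time: 1.5
eef_pos: [0.3417, 0.4814, 0.2565]
eef_rot: [3.141, -0.0, 1.956]
wrist_force: [-0.4, 0.7, 0.1]
opening: 0.0855
grip_force: 0.0
```

```bash
cat >> h.py <<'E'
def rel(p,yaw,roll=np.pi,pitch=0.):
    s=st(); R0=Rn.from_euler('xyz',s['eef_rot']); R1=Rn.from_euler('xyz',[roll,pitch,yaw])
    print('xyz',R0.inv().apply(np.array(p)-s['eef_pos'])/0.1,'turn',(R0.inv()*R1).as_rotvec()/np.radians(60))
E
python3 -c "
from h import *
rel([0.4735,0.331,0.20],1.671)"
```

```text
1.5 [0.3417 0.4814 0.2565] [ 3.1412 -0.0001  1.9556] F [-0.4003  0.7249  0.1258] op 0.08546645505478577 0.0
xyz [-1.8892  0.6569  0.5655] turn [ 0.0003 -0.0001  0.2718]
```

>>> jog_arm:
  plan:
    - {"claw":0,"xyz":[-0.3,0.1,0.05],"turn":[0,0,0.1]}
    - {"claw":0,"xyz":[-0.6,0.25,0.1],"turn":[0,0,0.2]}
    - {"claw":0,"xyz":[-0.9,0.4,0.2],"turn":[0,0,0.27]}
    - {"claw":0,"xyz":[-1,0.55,0.25],"turn":[0,0,0.27]}
    - {"claw":0,"xyz":[-1,0.66,0.3],"turn":[0,0,0.27]}

```text
time: 2.0
eef_pos: [0.4416, 0.414, 0.2262]
eef_rot: [3.141, 0.0, 1.679]
wrist_force: [-0.2, 0.4, -0.1]
opening: 0.0853
grip_force: 0.0
```

```bash
python3 -c "
from h import *
rel([0.4735,0.331,0.20],1.671)"
```

```text
2.0 [0.4416 0.414  0.2262] [3.1411 0.0004 1.6785] F [-0.1605  0.3722 -0.0878] op 0.08525798505292397 0.0
xyz [-0.8594  0.2278  0.2625] turn [0.0005 0.0004 0.0072]
```

>>> jog_arm:
  plan:
    - {"claw":0,"xyz":[-0.4,0.1,0.1],"turn":[0,0,0]}
    - {"claw":0,"xyz":[-0.86,0.23,0.26],"turn":[0,0,0]}
    - {"claw":0,"xyz":[-0.86,0.23,0.26],"turn":[0,0,0]}
    - {"claw":0,"xyz":[-0.86,0.23,0.26],"turn":[0,0,0]}
    - {"claw":0,"xyz":[-0.86,0.23,0.26],"turn":[0,0,0]}

```text
time: 2.5
eef_pos: [0.4717, 0.334, 0.2005]
eef_rot: [3.142, -0.001, 1.683]
wrist_force: [-0.4, -0.2, 1.0]
opening: 0.0854
grip_force: 0.0
```

Run:
```python
from h import *
s=st()
im=capture('wrist'); cv2.imwrite('pics/w1.png',im)
spots('wrist',['carrier_grip','carrier_barrel','horn_tip'])
m=camera_model('wrist');T=m['tool_from_camera'];K=m['intrinsics']
R=Rn.from_euler('xyz',s['eef_rot']).as_matrix();p=s['eef_pos']
def pix2w(uv,z):
    d=R@T[:3,:3]@np.linalg.solve(K,[*uv,1]); o=R@T[:3,3]+p
    return o+d*(z-o[2])/d[2]
d=silhouettes('wrist','carrier_grip')
for q in d[:2]:
    ys,xs=np.nonzero(q['pixels']); print(q['confidence'],len(xs),xs.min(),xs.max(),ys.min(),ys.max())
```

```text
2.5 [0.4717 0.334  0.2005] [ 3.1415 -0.0008  1.683 ] F [-0.3971 -0.2402  0.9754] op 0.08540413679721076 0.0
wrist carrier_grip [(array([0.4736, 0.3301, 0.0639]), 0.97), (array([0.6999, 0.3717, 0.0011]), 0.21)]
wrist carrier_barrel [(array([0.4872, 0.221 , 0.0473]), 0.85)]
wrist horn_tip []
```

View pics/w1.png

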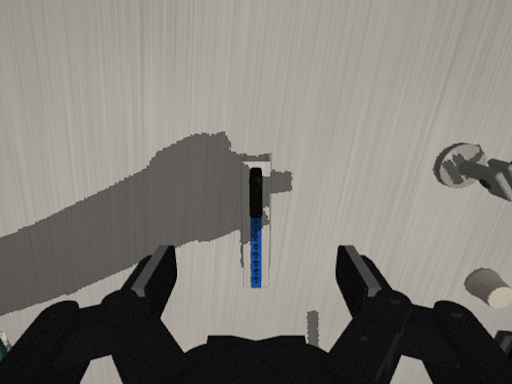

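The wrist view shows the tab at columns 250–262, rows 168–217, and the strip straight below it at column 256. The tool is therefore aligned and about 1 mm off sideways. Descending.

>>> jog_arm:
  plan:
    - {"claw":0,"xyz":[-0.02,0.01,0.25],"turn":[0,0,0]}
    - {"claw":0,"xyz":[-0.04,0.012,0.5],"turn":[0,0,0]}
    - {"claw":0,"xyz":[-0.04,0.012,0.75],"turn":[0,0,0]}
    - {"claw":0,"xyz":[-0.04,0.012,1],"turn":[0,0,0]}
    - {"claw":0,"xyz":[-0.04,0.012,1],"turn":[0,0,0]}

```text
time: 3.25
eef_pos: [0.4724, 0.3278, 0.0977]
eef_rot: [-3.138, 0.003, 1.682]
wrist_force: [-0.6, -0.3, -0.3]
opening: 0.0855
grip_force: 0.0
```

>>> jog_arm:
  plan:
    - {"claw":0,"xyz":[0,0,0.12],"turn":[0,0,0]}
    - {"claw":0,"xyz":[0,0,0.22],"turn":[0,0,0]}
    - {"claw":0,"xyz":[0,0,0.22],"turn":[0,0,0]}
    - {"claw":0.5,"xyz":[0,0,0.22],"turn":[0,0,0]}
    - {"claw":1,"xyz":[0,0,0.22],"turn":[0,0,0]}

```text
time: 3.75
eef_pos: [0.4742, 0.3286, 0.0789]
eef_rot: [3.141, -0.0, 1.681]
wrist_force: [0.2, 0.3, 0.3]
opening: 0.059
grip_force: 0.0
```

>>> jog_arm:
  plan:
    - {"claw":1,"xyz":[0,0,0],"turn":[0,0,0]}
    - {"claw":1,"xyz":[0,0,0],"turn":[0,0,0]}
    - {"claw":1,"xyz":[0,0,0],"turn":[0,0,0]}
    - {"claw":1,"xyz":[0,0,0],"turn":[0,0,0]}
    - {"claw":1,"xyz":[0,0,0],"turn":[0,0,0]}

```text
time: 4.25
eef_pos: [0.4739, 0.3285, 0.0783]
eef_rot: [3.142, -0.0, 1.681]
wrist_force: [-0.2, 0.6, -0.0]
opening: 0.0109
grip_force: 61.3
```

>>> jog_arm:
  plan:
    - {"claw":1,"xyz":[0,0,-0.2],"turn":[0,0,0]}
    - {"claw":1,"xyz":[0,0,-0.4],"turn":[0,0,0]}
    - {"claw":1,"xyz":[0,0,-0.7],"turn":[0,0,0]}
    - {"claw":1,"xyz":[0,0,-1],"turn":[0,0,0]}
    - {"claw":1,"xyz":[0,0,-1],"turn":[0,0,0]}

```text
time: 4.75
eef_pos: [0.4753, 0.3293, 0.1819]
eef_rot: [3.137, -0.003, 1.681]
wrist_force: [1.0, 0.1, -2.6]
opening: 0.011
grip_force: 61.2
```

```bash
python3 -c "
from h import *
rel([0.5905,0.114,0.215],1.769)"
```

```text
4.75 [0.4753 0.3293 0.1819] [ 3.1372 -0.0029  1.6808] F [ 0.9889  0.121  -2.6393] op 0.01103299460527346 61.22475743293762
xyz [-2.265   0.9106 -0.334 ] turn [ 0.0043 -0.0026 -0.0842]
```

>>> jog_arm:
  plan:
    - {"claw":1,"xyz":[-0.1,0.1,-0.2],"turn":[0,0,-0.03]}
    - {"claw":1,"xyz":[-0.3,0.3,-0.34],"turn":[0,0,-0.08]}
    - {"claw":1,"xyz":[-0.55,0.5,-0.34],"turn":[0,0,-0.08]}
    - {"claw":1,"xyz":[-0.8,0.7,-0.34],"turn":[0,0,-0.08]}
    - {"claw":1,"xyz":[-1,0.85,-0.34],"turn":[0,0,-0.08]}

```text
time: 5.25
eef_pos: [0.5703, 0.2366, 0.2114]
eef_rot: [-3.141, 0.001, 1.764]
wrist_force: [0.3, 0.2, -2.6]
opening: 0.0112
grip_force: 61.2
```

```bash
python3 -c "
from h import *
rel([0.5905,0.114,0.215],1.769)"
```

```text
5.25 [0.5703 0.2366 0.2114] [-3.1408  0.0007  1.7638] F [ 0.2851  0.1652 -2.6227] op 0.011184711458543854 61.1962616443634
xyz [-1.2422 -0.0366 -0.0348] turn [-0.0008  0.0007 -0.005 ]
```

>>> jog_arm:
  plan:
    - {"claw":1,"xyz":[-0.25,0,-0.03],"turn":[0,0,0]}
    - {"claw":1,"xyz":[-0.5,-0.01,-0.03],"turn":[0,0,0]}
    - {"claw":1,"xyz":[-0.75,-0.02,-0.03],"turn":[0,0,0]}
    - {"claw":1,"xyz":[-1,-0.03,-0.03],"turn":[0,0,0]}
    - {"claw":1,"xyz":[-1,-0.03,-0.03],"turn":[0,0,0]}

```text
time: 5.75
eef_pos: [0.586, 0.1356, 0.2145]
eef_rot: [-3.141, 0.002, 1.76]
wrist_force: [-0.2, 0.6, -1.8]
opening: 0.0113
grip_force: 61.1
```

>>> jog_arm:
  plan:
    - {"claw":1,"xyz":[-0.12,0,0],"turn":[0,0,0]}
    - {"claw":1,"xyz":[-0.2,0,0],"turn":[0,0,0]}
    - {"claw":1,"xyz":[-0.2,0,0],"turn":[0,0,0]}
    - {"claw":1,"xyz":[-0.2,0,0],"turn":[0,0,0]}
    - {"claw":1,"xyz":[-0.2,0,0],"turn":[0,0,0]}

```text
time: 6.25
eef_pos: [0.5895, 0.1207, 0.2152]
eef_rot: [-3.141, -0.0, 1.766]
wrist_force: [-0.5, 0.6, -1.6]
opening: 0.0107
grip_force: 61.1
```

Run:
```python
from h import *
st()
ims=[]
for c in ('wrist','scene','side'):
    ims.append(capture(c)); spots(c,['horn_tip','press_punch','carrier_grip','carrier_barrel'])
a=cv2.resize(ims[1][130:270,180:320],None,fx=2.8,fy=2.8); b=cv2.resize(ims[2][140:280,180:320],None,fx=2.8,fy=2.8)
cv2.imwrite('pics/v2.png',np.hstack([a,b])); cv2.imwrite('pics/w2.png',ims[0]); st()
```

```text
6.25 [0.5895 0.1207 0.2152] [-3.1415 -0.0001  1.7656] F [-0.4937  0.5966 -1.6089] op 0.010679733056673102 61.142284870147705
wrist horn_tip [(array([0.5864, 0.1492, 0.0895]), 0.58)]
wrist press_punch []
wrist carrier_grip [(array([0.5887, 0.1216, 0.2046]), 0.94)]
wrist carrier_barrel []
scene horn_tip [(array([0.5861, 0.1474, 0.0891]), 0.87)]
scene press_punch [(array([ 0.6285, -0.0734,  0.1056]), 0.59)]
scene carrier_grip [(array([0.5868, 0.1258, 0.2001]), 0.85), (array([ 0.7876,  0.2176, -0.002 ]), 0.45)]
scene carrier_barrel [(array([0.6103, 0.0159, 0.1808]), 0.93)]
side horn_tip [(array([0.5875, 0.1488, 0.0887]), 0.56)]
side press_punch [(array([ 0.6289, -0.0743,  0.1063]), 0.77)]
side carrier_grip [(array([0.5912, 0.1206, 0.196 ]), 0.84)]
side carrier_barrel [(array([0.6094, 0.0128, 0.18  ]), 0.57)]
7.0 [0.5896 0.1201 0.2153] [-3.1416  0.0001  1.7648] F [-0.784   0.3961 -2.2877] op 0.011485123703716134 61.141512393951416
```

View pics/v2.png

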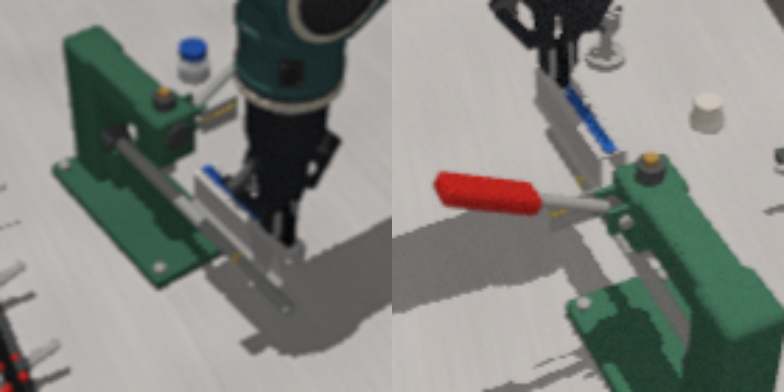

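View pics/w2.png

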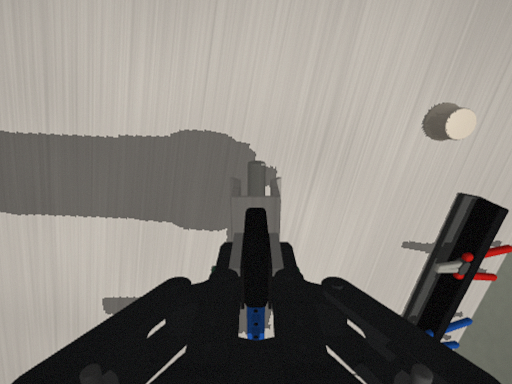

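The crops show the channel hanging level above the rail, with its barrel end clear of the head (left crop 210,175; right crop 615,150). In the wrist view the rail tip is at column 257 and the lips at 232 and 281, which puts the channel about 1 mm off centre with the yaw matched. Lowering it now.

>>> jog_arm:
  plan:
    - {"claw":1,"xyz":[0,0.01,0.1],"turn":[0,0,0]}
    - {"claw":1,"xyz":[0,0.01,0.25],"turn":[0,0,0]}
    - {"claw":1,"xyz":[0,0.01,0.4],"turn":[0,0,0]}
    - {"claw":1,"xyz":[0,0.01,0.5],"turn":[0,0,0]}
    - {"claw":1,"xyz":[0,0.01,0.5],"turn":[0,0,0]}

```text
time: 7.5
eef_pos: [0.5896, 0.12, 0.1631]
eef_rot: [-3.138, 0.001, 1.765]
wrist_force: [-0.8, -1.3, -2.0]
opening: 0.011
grip_force: 61.0
```

>>> jog_arm:
  plan:
    - {"claw":1,"xyz":[0,0,0.08],"turn":[0,0,0]}
    - {"claw":1,"xyz":[0,0,0.16],"turn":[0,0,0]}
    - {"claw":1,"xyz":[0,0,0.22],"turn":[0,0,0]}
    - {"claw":1,"xyz":[0,0,0.26],"turn":[0,0,0]}
    - {"claw":1,"xyz":[0,0,0.26],"turn":[0,0,0]}

```text
time: 8.0
eef_pos: [0.5903, 0.1202, 0.1388]
eef_rot: [-3.141, 0.0, 1.765]
wrist_force: [0.0, -0.1, -1.1]
opening: 0.011
grip_force: 61.2
```

Run:
```python
from h import *
st()
for c in ('wrist','scene','side'):
    capture(c); spots(c,['carrier_grip','carrier_barrel'])
st()
```

```text
8.0 [0.5903 0.1202 0.1388] [-3.1409  0.0002  1.7648] F [ 0.0484 -0.0539 -1.1289] op 0.010977417770233184 61.15972638130188
wrist carrier_grip [(array([0.5921, 0.1224, 0.1263]), 0.86)]
wrist carrier_barrel []
scene carrier_grip [(array([0.5927, 0.1265, 0.1252]), 0.79)]
scene carrier_barrel [(array([0.6124, 0.015 , 0.1064]), 0.77)]
side carrier_grip [(array([0.5924, 0.1225, 0.1214]), 0.68)]
side carrier_barrel [(array([0.6083, 0.0146, 0.1052]), 0.87)]
8.45 [0.5906 0.1202 0.1394] [3.1414 0.0001 1.7648] F [ 0.1236 -0.1533 -3.3268] op 0.010985037445491768 61.158703565597534
```

>>> jog_arm:
  plan:
    - {"claw":1,"xyz":[0,0,0.01],"turn":[0,0,0]}
    - {"claw":1,"xyz":[0,0,0.02],"turn":[0,0,0]}
    - {"claw":1,"xyz":[0,0,0.025],"turn":[0,0,0]}
    - {"claw":1,"xyz":[0,0,0.025],"turn":[0,0,0]}
    - {"claw":1,"xyz":[0,0,0.025],"turn":[0,0,0]}

```text
time: 8.95
eef_pos: [0.5905, 0.1202, 0.1368]
eef_rot: [-3.142, 0.0, 1.765]
wrist_force: [-0.7, -0.9, -1.4]
opening: 0.0109
grip_force: 61.2
```

Run:
```python
from h import *
st()
im=capture('wrist'); a=im[:,80:430]
b=capture('scene')[130:270,180:320]; 
cv2.imwrite('pics/v3.png',np.hstack([a,cv2.resize(b,(384,384),interpolation=cv2.INTER_CUBIC)])); st()
```

```text
8.95 [0.5905 0.1202 0.1368] [-3.1415  0.0001  1.7647] F [-0.7335 -0.94   -1.4278] op 0.010873117968674776 61.15817427635193
9.05 [0.5906 0.1202 0.1368] [3.1416 0.0001 1.7648] F [-0.6635 -0.1492 -1.416 ] op 0.011119645772653054 61.15958333015442
```

View pics/v3.png

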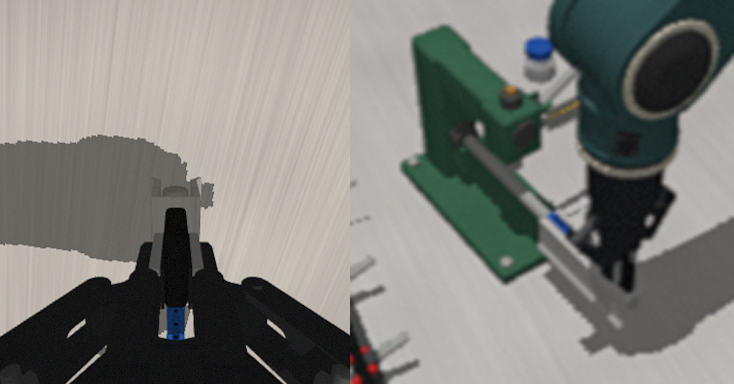

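The wrist view shows the rail's round end (about 175,190) inside the channel, between the lips. The scene view shows the carrier on the horn, outside the head. Sliding in about 80 of the roughly 90 mm.

>>> jog_arm:
  plan:
    - {"claw":1,"xyz":[-0.12,0,0],"turn":[0,0,0]}
    - {"claw":1,"xyz":[-0.28,0,0],"turn":[0,0,0]}
    - {"claw":1,"xyz":[-0.44,0,0],"turn":[0,0,0]}
    - {"claw":1,"xyz":[-0.6,0,0],"turn":[0,0,0]}
    - {"claw":1,"xyz":[-0.6,0,0],"turn":[0,0,0]}

```text
time: 9.55
eef_pos: [0.6026, 0.0574, 0.1369]
eef_rot: [3.141, 0.001, 1.761]
wrist_force: [-1.2, -1.1, -2.2]
opening: 0.011
grip_force: 61.2
```

>>> jog_arm:
  plan:
    - {"claw":1,"xyz":[-0.06,0,0],"turn":[0,0,0]}
    - {"claw":1,"xyz":[-0.13,0,0],"turn":[0,0,0]}
    - {"claw":1,"xyz":[-0.2,0,0],"turn":[0,0,0]}
    - {"claw":1,"xyz":[-0.2,0,0],"turn":[0,0,0]}
    - {"claw":1,"xyz":[-0.2,0,0],"turn":[0,0,0]}

```text
time: 10.05
eef_pos: [0.606, 0.0418, 0.1368]
eef_rot: [-3.142, -0.0, 1.765]
wrist_force: [-0.1, 0.9, -2.4]
opening: 0.0113
grip_force: 61.1
```

Run:
```python
from h import *
s=st()
im=capture('wrist'); cv2.imwrite('pics/w4.png',cv2.resize(im[80:280,150:360],None,fx=2.8,fy=2.8,interpolation=cv2.INTER_CUBIC))
spots('wrist',['horn_tip','carrier_grip'])
for c in ('scene','side'):
    capture(c); spots(c,['carrier_grip','carrier_barrel'])
hsv=cv2.cvtColor(im,cv2.COLOR_BGR2HSV); y=cv2.inRange(hsv,(18,110,60),(35,255,255))
ys,xs=np.nonzero(y); print('yellow',len(xs)); 
for r in np.unique(ys): print(r,xs[ys==r].min(),xs[ys==r].max(),(ys==r).sum())
```

```text
10.05 [0.606  0.0418 0.1368] [-3.1416 -0.      1.7648] F [-0.0984  0.8997 -2.4079] op 0.011299667928951224 61.14908695220947
wrist horn_tip [(array([0.5893, 0.1463, 0.0922]), 0.72)]
wrist carrier_grip [(array([0.6073, 0.0428, 0.1235]), 0.78)]
scene carrier_grip [(array([0.604 , 0.0492, 0.1195]), 0.6)]
scene carrier_barrel [(array([ 0.6315, -0.0641,  0.1051]), 0.84)]
side carrier_grip []
side carrier_barrel [(array([ 0.6243, -0.0659,  0.1037]), 0.67)]
yellow 0
```

View pics/w4.png

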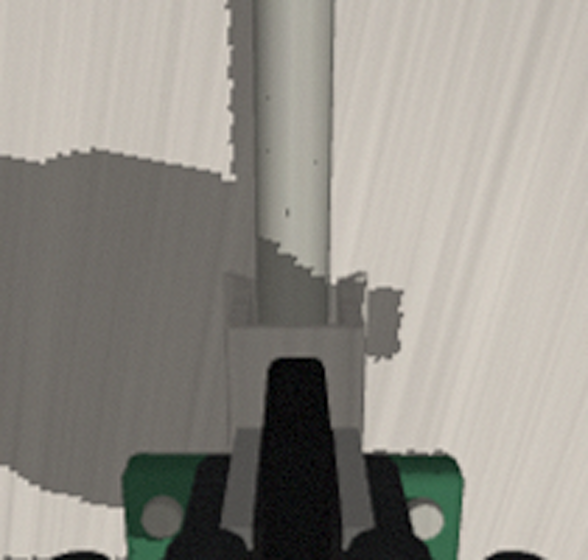

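The rail comes out centred (crop columns 255–330, the channel at 230–363). No yellow shows yet, so the ring is still under the channel and about 9 mm remain. Creeping in.

>>> jog_arm:
  plan:
    - {"claw":1,"xyz":[-0.03,0,0],"turn":[0,0,0]}
    - {"claw":1,"xyz":[-0.06,0,0],"turn":[0,0,0]}
    - {"claw":1,"xyz":[-0.07,0,0],"turn":[0,0,0]}
    - {"claw":1,"xyz":[-0.07,0,0],"turn":[0,0,0]}
    - {"claw":1,"xyz":[-0.07,0,0],"turn":[0,0,0]}

```text
time: 11.0
eef_pos: [0.6073, 0.0349, 0.1368]
eef_rot: [-3.142, 0.0, 1.765]
wrist_force: [-0.6, -0.1, -3.4]
opening: 0.011
grip_force: 61.1
```

```bash
cat > ring.py <<'E'
from h import *
s=st()
im=capture('wrist'); print(im[188:206,256].tolist())
m=camera_model('wrist');T=m['tool_from_camera'];K=m['intrinsics']
# rows at which tool-x points on the rail top (world z .098) appear
R=Rn.from_euler('xyz',s['eef_rot']).as_matrix();p=s['eef_pos']
for x in (.02,.024,.027,.03,.034,.038):
    X=np.array([x,0,p[2]-.098]); c=T[:3,:3].T@(X-T[:3,3]); q=K@c/c[2]; print(x,q[:2])
E
python3 ring.py
```

```text
11.0 [0.6073 0.0349 0.1368] [-3.1416  0.      1.7647] F [-0.6405 -0.0607 -3.4397] op 0.011035988163610448 61.14901900291443
[[89, 94, 97], [90, 92, 94], [77, 97, 104], [36, 105, 127], [20, 115, 142], [24, 114, 139], [22, 116, 142], [56, 105, 124], [86, 94, 99], [102, 106, 108], [107, 113, 118], [105, 111, 115], [108, 111, 116], [105, 110, 115], [107, 111, 115], [105, 110, 115], [107, 113, 116], [107, 112, 116]]
0.02 [255.178  206.9315]
0.024 [255.1851 200.7355]
0.027 [255.1905 196.0264]
0.03 [255.196  191.2631]
0.034 [255.2034 184.8259]
0.038 [255.2109 178.2883]
```

The yellow ring fills rows 190.5–195.5, about 3.3 of its 4 mm, so the end stands within 1 mm of the mark. Nudging 0.5 mm further and releasing.

>>> jog_arm:
  plan:
    - {"claw":1,"xyz":[-0.005,0,0.005],"turn":[0,0,0]}
    - {"claw":1,"xyz":[-0.005,0,0.005],"turn":[0,0,0]}
    - {"claw":0.6,"xyz":[-0.005,0,0.005],"turn":[0,0,0]}
    - {"claw":0.5,"xyz":[-0.005,0,0.005],"turn":[0,0,0]}
    - {"claw":0.5,"xyz":[-0.005,0,0.005],"turn":[0,0,0]}

```text
time: 11.55
eef_pos: [0.6075, 0.0343, 0.1364]
eef_rot: [3.141, 0.0, 1.765]
wrist_force: [0.1, -0.5, 0.3]
opening: 0.0426
grip_force: 0.0
```

>>> jog_arm:
  plan:
    - {"claw":0.5,"xyz":[0,0,0],"turn":[0,0,0]}
    - {"claw":0.5,"xyz":[0,0,-0.1],"turn":[0,0,0]}
    - {"claw":0.5,"xyz":[0,0,-0.25],"turn":[0,0,0]}
    - {"claw":0.5,"xyz":[0,0,-0.5],"turn":[0,0,0]}
    - {"claw":0.5,"xyz":[0,0,-0.75],"turn":[0,0,0]}

```text
time: 12.05
eef_pos: [0.6075, 0.0342, 0.2134]
eef_rot: [3.141, 0.0, 1.765]
wrist_force: [-0.6, 0.4, -0.3]
opening: 0.0432
grip_force: 0.0
```

Run:
```python
from h import *
s=st()
im=capture('wrist'); w=cv2.resize(im[100:300,170:340],None,fx=2.2,fy=2.2)
b=capture('scene')[130:270,180:320]; spots('scene',['carrier_grip','carrier_barrel','press_lever_grip'])
capture('side'); spots('side',['carrier_grip','carrier_barrel','press_lever_grip'])
cv2.imwrite('pics/v5.png',np.hstack([w,cv2.resize(b,(w.shape[0],w.shape[0]),interpolation=cv2.INTER_CUBIC)])[:600,:800])
```

```text
12.05 [0.6075 0.0342 0.2134] [3.141  0.0002 1.7646] F [-0.6204  0.3903 -0.2812] op 0.043154644384270927 0.0
scene carrier_grip [(array([0.6109, 0.0386, 0.1189]), 0.81)]
scene carrier_barrel [(array([ 0.6334, -0.0722,  0.102 ]), 0.63)]
scene press_lever_grip []
side carrier_grip [(array([0.6119, 0.0372, 0.1161]), 0.77)]
side carrier_barrel []
side press_lever_grip [(array([ 0.487 , -0.0991,  0.262 ]), 0.7)]
```

View pics/v5.png

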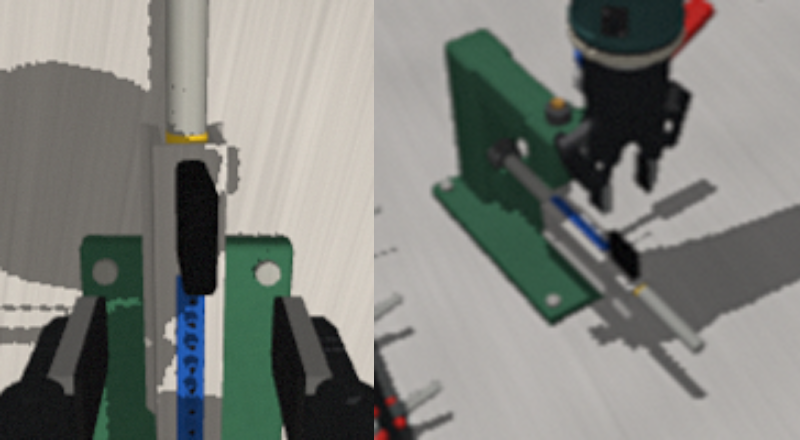

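The carrier hangs released on the horn, with the whole ring showing just outside its end (left crop 187,138) and only a slight roll (about 0.06 rad). The strip's centre line stays on the rail. Next is the lever, with the gripper closed.

>>> jog_arm:
  plan:
    - {"claw":1,"xyz":[0,0,-0.25],"turn":[0,0,0]}
    - {"claw":1,"xyz":[0,0,-0.5],"turn":[0,0,0]}
    - {"claw":1,"xyz":[0,-0.1,-0.8],"turn":[0,0,0]}
    - {"claw":1,"xyz":[0,-0.3,-1],"turn":[0,0,0]}
    - {"claw":1,"xyz":[0,-0.5,-1],"turn":[0,0,0]}

```text
time: 13.0
eef_pos: [0.5587, 0.0245, 0.3135]
eef_rot: [3.139, 0.0, 1.765]
wrist_force: [1.0, -0.9, -0.3]
opening: -0.0001
grip_force: 0.0
```

```bash
python3 -c "
from h import *
rel([0.476,-.1024,0.33],1.761)"
```

```text
13.0 [0.5587 0.0245 0.3135] [3.1385 0.0004 1.7646] F [ 0.9979 -0.949  -0.2956] op -5.5213716901192105e-05 0.0
xyz [-1.086  -1.055  -0.1679] turn [0.0029 0.0004 0.0035]
```

>>> jog_arm:
  plan:
    - {"claw":1,"xyz":[-0.1,-0.2,-0.17],"turn":[0,0,0]}
    - {"claw":1,"xyz":[-0.3,-0.45,-0.17],"turn":[0,0,0]}
    - {"claw":1,"xyz":[-0.6,-0.7,-0.17],"turn":[0,0,0]}
    - {"claw":1,"xyz":[-0.85,-0.95,-0.17],"turn":[0,0,0]}
    - {"claw":1,"xyz":[-1,-1,-0.17],"turn":[0,0,0]}

```text
time: 13.5
eef_pos: [0.4775, -0.0951, 0.3284]
eef_rot: [-3.141, -0.0, 1.762]
wrist_force: [0.9, 0.7, 0.6]
opening: 0.0002
grip_force: 0.0
```

>>> jog_arm:
  plan:
    - {"claw":1,"xyz":[-0.08,-0.05,0],"turn":[0,0,0]}
    - {"claw":1,"xyz":[-0.08,-0.05,0],"turn":[0,0,0]}
    - {"claw":1,"xyz":[-0.08,-0.05,0],"turn":[0,0,0]}
    - {"claw":1,"xyz":[-0.08,-0.05,0],"turn":[0,0,0]}
    - {"claw":1,"xyz":[-0.08,-0.05,0],"turn":[0,0,0]}

```text
time: 14.0
eef_pos: [0.4764, -0.1007, 0.3282]
eef_rot: [-3.141, 0.0, 1.766]
wrist_force: [-0.3, 0.4, -0.4]
opening: -0.0001
grip_force: 0.0
```

Run:
```python
from h import *
for c in ('wrist','side','scene'):
    im=capture(c); spots(c,['press_lever_grip','carrier_barrel'])
    if c=='wrist': w=im
    if c=='side': s=im
cv2.imwrite('pics/v6.png',np.hstack([w[:,80:430],cv2.resize(s[130:290,170:330],(384,384))]))
rel([0.476,-.1024,0.33],1.761)
```

```text
wrist press_lever_grip [(array([ 0.4904, -0.1011,  0.2644]), 0.82)]
wrist carrier_barrel [(array([ 0.6299, -0.0718,  0.1025]), 0.92)]
side press_lever_grip [(array([ 0.4914, -0.1002,  0.2637]), 0.63)]
side carrier_barrel [(array([ 0.6266, -0.0726,  0.0999]), 0.93)]
scene press_lever_grip [(array([ 0.4877, -0.0991,  0.2589]), 0.55)]
scene carrier_barrel [(array([ 0.6319, -0.07  ,  0.1033]), 0.8)]
14.45 [ 0.4762 -0.1015  0.3283] [3.1416 0.0001 1.7648] F [-0.6503  0.1804 -0.0058] op -0.00012337850316250168 0.0
xyz [-0.0088 -0.0033 -0.0166] turn [0.     0.0001 0.0036]
```

View pics/v6.png

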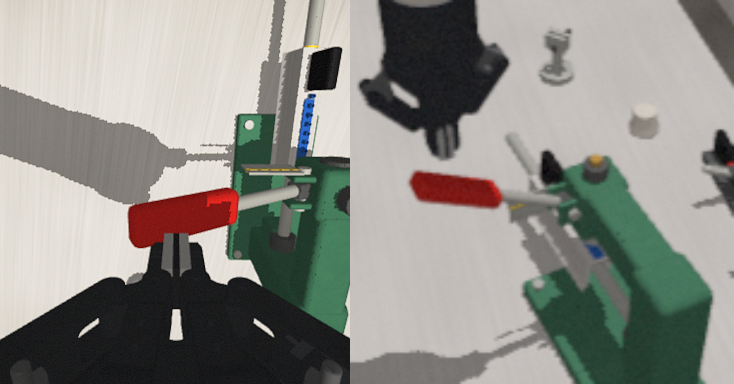

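The fingertips stand over the red grip (wrist crop 175,237; side crop 445,150), and the barrel sits under the punch within about 1.5 mm. Pressing down slowly.

>>> jog_arm:
  plan:
    - {"claw":1,"xyz":[0,0,0.12],"turn":[0,0,0]}
    - {"claw":1,"xyz":[0,0,0.24],"turn":[0,0,0]}
    - {"claw":1,"xyz":[0,0,0.36],"turn":[0,0,0]}
    - {"claw":1,"xyz":[0,0,0.48],"turn":[0,0,0]}
    - {"claw":1,"xyz":[0,0,0.6],"turn":[0,0,0]}

```text
time: 14.95
eef_pos: [0.4761, -0.1016, 0.2673]
eef_rot: [-3.141, 0.0, 1.765]
wrist_force: [-2.7, 0.3, 8.6]
opening: 0.0
grip_force: 3.9
```

>>> jog_arm:
  plan:
    - {"claw":1,"xyz":[0,0,0.06],"turn":[0,0,0]}
    - {"claw":1,"xyz":[0,0,0.12],"turn":[0,0,0]}
    - {"claw":1,"xyz":[0,0,0.18],"turn":[0,0,0]}
    - {"claw":1,"xyz":[0,0,0.24],"turn":[0,0,0]}
    - {"claw":1,"xyz":[0,0,0.28],"turn":[0,0,0]}

```text
time: 15.45
eef_pos: [0.4758, -0.1018, 0.2396]
eef_rot: [-3.141, 0.0, 1.764]
wrist_force: [-8.2, -1.3, 14.7]
opening: -0.0004
grip_force: 6.4
```

```bash
python3 -c "
from h import *
for c in ('side','wrist'):
    capture(c); spots(c,['press_lever_grip','carrier_barrel','carrier_grip'])
st()"
```

```text
side press_lever_grip [(array([ 0.4707, -0.1012,  0.216 ]), 0.69)]
side carrier_barrel [(array([ 0.625 , -0.071 ,  0.1026]), 0.87)]
side carrier_grip [(array([ 0.7009,  0.3694, -0.0038]), 0.29)]
wrist press_lever_grip [(array([ 0.4712, -0.1034,  0.2151]), 0.87)]
wrist carrier_barrel [(array([ 0.6312, -0.0716,  0.1017]), 0.77)]
wrist carrier_grip [(array([0.6122, 0.0387, 0.122 ]), 0.81), (array([ 0.626 , -0.0716,  0.0031]), 0.53)]
15.85 [ 0.4757 -0.1018  0.2398] [-3.1408  0.0001  1.7644] F [-5.5463 -0.6929 11.8281] op -9.906392137134242e-05 5.857353899627924
```

>>> jog_arm:
  plan:
    - {"claw":1,"xyz":[0,0,0.05],"turn":[0,0,0]}
    - {"claw":1,"xyz":[0,0,0.1],"turn":[0,0,0]}
    - {"claw":1,"xyz":[0,0,0.15],"turn":[0,0,0]}
    - {"claw":1,"xyz":[0,0,0.155],"turn":[0,0,0]}
    - {"claw":1,"xyz":[0,0,0.155],"turn":[0,0,0]}

```text
time: 16.35
eef_pos: [0.4752, -0.1021, 0.2241]
eef_rot: [-3.139, -0.0, 1.764]
wrist_force: [-10.1, -2.0, 15.8]
opening: -0.0005
grip_force: 7.9
```

Run:
```python
from h import *
ims={}
for c in ('side','wrist','scene'):
    ims[c]=capture(c); spots(c,['press_lever_grip','carrier_barrel','carrier_grip'])
st()
cv2.imwrite('pics/v7.png',np.hstack([ims['wrist'][:,80:430],cv2.resize(ims['side'][130:290,170:330],(384,384))]))
```

```text
side press_lever_grip [(array([ 0.6263, -0.0746,  0.1048]), 0.72), (array([ 0.4689, -0.1023,  0.2004]), 0.58)]
side carrier_barrel [(array([ 0.6248, -0.0744,  0.1033]), 0.66)]
side carrier_grip [(array([0.6105, 0.0376, 0.1168]), 0.63), (array([ 0.6272, -0.0727,  0.0997]), 0.51)]
wrist press_lever_grip [(array([ 0.4694, -0.1047,  0.199 ]), 0.63)]
wrist carrier_barrel [(array([ 0.6287, -0.0703,  0.1041]), 0.65)]
wrist carrier_grip [(array([0.6117, 0.0388, 0.1238]), 0.74)]
scene press_lever_grip [(array([ 0.4649, -0.0998,  0.1956]), 0.73)]
scene carrier_barrel [(array([ 0.6305, -0.0681,  0.1022]), 0.73)]
scene carrier_grip [(array([ 0.7879,  0.2155, -0.0016]), 0.43)]
16.95 [ 0.4752 -0.1021  0.2243] [-3.1397 -0.0001  1.7639] F [-10.0684  -2.3621  15.5733] op -0.0001608785028311114 7.870261612042668
```

View pics/v7.png

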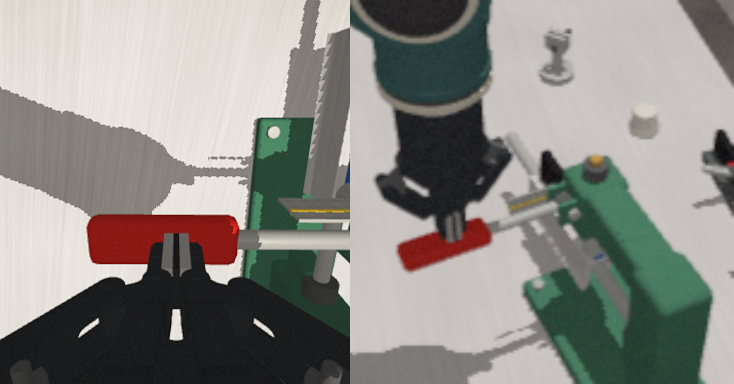

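The lever reads level (grip at z ≈ 0.199 m) with about 15.6 N on it, and the fingertips rest mid-grip. Holding for another half second before handing in.

>>> jog_arm:
  plan:
    - {"claw":1,"xyz":[0,0,0],"turn":[0,0,0]}
    - {"claw":1,"xyz":[0,0,0],"turn":[0,0,0]}
    - {"claw":1,"xyz":[0,0,0],"turn":[0,0,0]}
    - {"claw":1,"xyz":[0,0,0],"turn":[0,0,0]}
    - {"claw":1,"xyz":[0,0,0],"turn":[0,0,0]}

```text
time: 17.45
eef_pos: [0.4752, -0.102, 0.2242]
eef_rot: [-3.14, -0.0, 1.764]
wrist_force: [-10.2, -2.3, 16.3]
opening: 0.0002
grip_force: 7.9
```

```bash
python3 -c "
from h import *
st(); print(sign_off())"
```

```text
17.45 [ 0.4752 -0.102   0.2242] [-3.1396 -0.0001  1.764 ] F [-10.1544  -2.2587  16.3483] op 0.0002014382145880361 7.873004906796268
the job is handed in; nothing more can be done
None
```

I handed the job in at 17.5 s, with no verdict returned: the carrier is released on the horn at the yellow ring with its end barrel under the punch (within about 2 mm by camera), and the arm is holding the lever level with about 16 N.

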